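# Run the touch strip of the hob up to full power under the saucepan

## Task

Turn the cooking zone under the blue saucepan up to full: with the closed fingertips pointing down, run them lightly along the grey touch strip in front of that zone from its low end at the robot's left to its high end at the right, touching all five ridges one after another. Finish while holding the fingertips lightly on the last, red ridge. Do not press hard, do not touch the other zone's strip, and leave the pans and everything else standing where they are; nothing is to be picked up.

Things in the scene. Friction and masses are not known exactly. Their poses are not given: they have to be found in the camera images.
- hob: Two-zone induction hob, fixed, 340 (its x, depth) x 620 (its y, width) x 60 mm high, black glass top at 60 mm; origin at the centre of its underside, its front (own -x) faces the robot. On top, near the front edge, lie two grey touch strips, one in front of each cooking zone. Nothing else on the glass is higher than the strips near them; the pans and the mill stand at least 70 mm behind them
- zone_left (a point): centre of the left cooking zone (robot's left, hob's +y; printed ring of 105 mm radius), on the glass, 195 mm behind (hob +x) the middle of the left strip
- zone_right (a point): centre of the right cooking zone (hob's -y), on the glass, 195 mm behind the middle of the right strip
- strip_left (a joint): how far the left touch strip is pushed down, m: 0 untouched, at most 0.008. The strip is a grey bar 26 mm wide (hob x) and 186 mm long (hob y), its flat top 10 mm above the glass (70 mm above the worktop). It is sprung and stays level: about 1 N starts it moving, 4 mm down takes about 3 N, 5 N sends it to its stop, and it comes back up by itself
- left_1 (a point): crown, at mid-length, of the first ridge of the left strip, counted from the low-power end at the robot's left (hob's +y); white, a gently rounded ridge 22 mm long across the strip (hob x), about 12 mm wide (hob y), standing 1.5 mm above the strip's flat top. Ridges are 38 mm apart along hob -y; it moves down with the strip. Axes as the hob's
- left_2 (a point): crown, at mid-length, of the second ridge of the left strip, counted from the low-power end at the robot's left (hob's +y); white, a gently rounded ridge 22 mm long across the strip (hob x), about 12 mm wide (hob y), standing 1.5 mm above the strip's flat top. Ridges are 38 mm apart along hob -y; it moves down with the strip. Axes as the hob's
- left_3 (a point): crown, at mid-length, of the third ridge of the left strip, counted from the low-power end at the robot's left (hob's +y); white, a gently rounded ridge 22 mm long across the strip (hob x), about 12 mm wide (hob y), standing 1.5 mm above the strip's flat top. Ridges are 38 mm apart along hob -y; it moves down with the strip. Axes as the hob's
- left_4 (a point): crown, at mid-length, of the fourth ridge of the left strip, counted from the low-power end at the robot's left (hob's +y); white, a gently rounded ridge 22 mm long across the strip (hob x), about 12 mm wide (hob y), standing 1.5 mm above the strip's flat top. Ridges are 38 mm apart along hob -y; it moves down with the strip. Axes as the hob's
- left_5 (a point): crown, at mid-length, of the fifth (red) ridge of the left strip, counted from the low-power end at the robot's left (hob's +y); red, a gently rounded ridge 22 mm long across the strip (hob x), about 12 mm wide (hob y), standing 1.5 mm above the strip's flat top. Ridges are 38 mm apart along hob -y; it moves down with the strip. Axes as the hob's
- strip_right (a joint): how far the right touch strip is pushed down, m: 0 untouched, at most 0.008. The strip is a grey bar 26 mm wide (hob x) and 186 mm long (hob y), its flat top 10 mm above the glass (70 mm above the worktop). It is sprung and stays level: about 1 N starts it moving, 4 mm down takes about 3 N, 5 N sends it to its stop, and it comes back up by itself
- right_1 (a point): crown, at mid-length, of the first ridge of the right strip, counted from the low-power end at the robot's left (hob's +y); white, a gently rounded ridge 22 mm long across the strip (hob x), about 12 mm wide (hob y), standing 1.5 mm above the strip's flat top. Ridges are 38 mm apart along hob -y; it moves down with the strip. Axes as the hob's
- right_2 (a point): crown, at mid-length, of the second ridge of the right strip, counted from the low-power end at the robot's left (hob's +y); white, a gently rounded ridge 22 mm long across the strip (hob x), about 12 mm wide (hob y), standing 1.5 mm above the strip's flat top. Ridges are 38 mm apart along hob -y; it moves down with the strip. Axes as the hob's
- right_3 (a point): crown, at mid-length, of the third ridge of the right strip, counted from the low-power end at the robot's left (hob's +y); white, a gently rounded ridge 22 mm long across the strip (hob x), about 12 mm wide (hob y), standing 1.5 mm above the strip's flat top. Ridges are 38 mm apart along hob -y; it moves down with the strip. Axes as the hob's
- right_4 (a point): crown, at mid-length, of the fourth ridge of the right strip, counted from the low-power end at the robot's left (hob's +y); white, a gently rounded ridge 22 mm long across the strip (hob x), about 12 mm wide (hob y), standing 1.5 mm above the strip's flat top. Ridges are 38 mm apart along hob -y; it moves down with the strip. Axes as the hob's
- right_5 (a point): crown, at mid-length, of the fifth (red) ridge of the right strip, counted from the low-power end at the robot's left (hob's +y); red, a gently rounded ridge 22 mm long across the strip (hob x), about 12 mm wide (hob y), standing 1.5 mm above the strip's flat top. Ridges are 38 mm apart along hob -y; it moves down with the strip. Axes as the hob's
- saucepan: blue saucepan, 170 mm across, 95 mm high, loose, standing on one of the two zones; black handle along its own x, pointing away from the robot; origin at the centre of its underside
- frying_pan: dark steel frying pan, 196 mm across, 45 mm high, loose, standing on the other zone; wooden handle along its own x, pointing away from the robot; origin at the centre of its underside
- pepper_mill: dark wooden pepper mill, 44 mm across, 115 mm high, loose, standing on the hob between the zones; origin at the centre of its underside
- mug: white mug, 80 mm across, 90 mm high, loose on the worktop; origin at the centre of its underside
- oil_bottle: green oil bottle, 64 mm across, 200 mm high, loose on the worktop at the robot's right; origin at the centre of its underside
- jar: amber jar, 72 mm across, 100 mm high, loose on the chopping board's side of the worktop, at the robot's left; origin at the centre of its underside
- bowl: blue bowl, 130 mm across, 55 mm high, loose on the worktop at the robot's right; origin at the centre of its underside

How it is judged:
By the outcome, as a careful person would: the job done as asked, in the order asked, and still so for the second after the job is handed in, while the arm keeps its last pose, push and grip.
It also fails if it takes over 38 s, if anything falls off the work surface, if the arm or the gripper's body presses on something with over 40 N, if the wrist force passes 120 N, or if a joint passes its speed limit or range.

## Robot

A 7-joint arm with a two-finger parallel gripper is mounted at the origin on the work surface. World frame = base frame: x ahead of the robot, y to its left, z up, the work surface at z = 0. Lengths are in m, angles in degrees, forces in N, time in s.
With the tool pointing down it reaches from about 0.425 to 0.875 m from the base axis. Payload 4.7 kg.
Tool frame: the origin (TCP) lies between the finger pads; the fingertips stand env.finger_overhang ahead of it and the grasp point (between the pads) lies 5 mm behind it (env.finger_overhang is the distance from the TCP to the fingertips, in m); z points along the fingers, y is the line along which they close (so a half turn about z gives the same grasp; the last joint's range is limited). The gripper opens to 87 mm and grips with 3 to 60 N. Pads are 19 mm wide; open, the fingers measure 117 mm over their backs; the gripper's body (75 mm by 190 mm) begins 51 mm behind the grasp point.
Start: joints at [-64.509, 18.392, -4.016, 83.108, 1.295, 78.541, -3.26], TCP at [0.271, 0.591, 0.237] pointing down, gripper open.
Joint ranges: [-163.93, 163.93], [-17.29, 119.83], [-79.2, 71.16], [3.27, 140.29], [-89.18, 269.18], [5.43, 117.66], [-154.24, 154.24]. Speed limits (degrees/s): [147.25, 147.25, 180, 180, 180, 180, 180].

## Interface

Orientations are given as [roll, pitch, yaw] about the fixed x, y, z axes, in that order (R = Rz(yaw) Ry(pitch) Rx(roll)).
In Python, from cell import telemetry, eyes, env, models gives the robot as it stands. The module is installed in compiled form; this text tells all that it offers.
- The arm moves only by the tool drive_tool, never from a script. Its arguments are lists of equal length, an entry for each row: "angular": the turn, a rotation vector about the tool's x, y, z in rad, a list of three; "delta_pos": the shift along the tool's x, y, z in cm, a list of three; "gripper": the finger opening in cm, from 0 to 8.7. A call has 1 to 20 rows; each row shifts and turns the commanded pose from where the row before left it, along the tool's axes as they then stand; what a row does not reach is not made up. A row lasts 1/10 s, in which the tool goes at most 50 mm and 8.59 degrees, less where a joint would pass 70% of its speed; a pose out of reach is approached as far as the arm can. A call with a gripper value outside its range is refused whole. The fingers move at their own pace and stop on an object; "squeeze" is the grip in N (left out, the last holds). Time passes only in rows, so rows that do not move let the fingers close. It gives the time, the measured TCP pose, the force, the opening and the grip force at its end, in the units of the state.
- telemetry.get_obs(): the state, without advancing time (a new reading comes with each control period).
- eyes.read_camera(name): name is "side" or "top" or "wrist"; returns a dict with "pixels" (420x560x3 uint8, red, green, blue), "mtx" (3x3 intrinsics, pixels), "origin" and "orientation" of the camera in the world. Camera axes: x right, y down, z forward; pixel columns grow to the right and rows downward; lengths in m; the calibration is good to about 2 mm. A picture is of the moment at which its call begins. There is no depth.
- env.sign_off(): hands the job in; it is judged then, once.
Trained networks look in a picture, given as the dict that the camera call returned (one of the last four; its "shot" number tells which), for a name from the list of things; names that differ only in an ending like _2 or _b are one class to them, and where a whole thing is asked for, a point or a joint stands for the part that bears it (a point fixed in the world has none). Each returns a list of dicts, best first, with "p" (0 to 1); they miss things now and then, are a little off and sometimes report something else, mostly with a low value. They report only what shows in the picture. A call takes as long as a camera call.
- models.search_frame(picture, target): "centre" ([column, row] in pixels, amid what is visible of it).
- models.cut_out(picture, target): "pixels" (420x560 bool, what is visible of it) and "centre" ([column, row] in pixels, amid what is visible of it).
The state is a dict: "time_s": time; "qpos": joint angles; "joint_velocities": joint speeds; "effort": joint torques, N m; "tool_pos": TCP position; "tool_rot": TCP orientation; "force": force on the tool from outside, world axes, zero at the start; "wrist_torque": the same for the moment, N m; "grip_width": finger opening in m; "grasp_force": force on a finger pad.
Only numpy, scipy, OpenCV 4.12 (cv2) and the standard library are available. Lean on these libraries where they do the work, as an engineer would, in place of code of your own. Each camera call takes 0.05 s, during which the arm holds its last target. There are 200 camera calls.

## Working session

There is one attempt and no reset: what is moved stays moved. The work goes in short steps, Python scripts to look and compute and a tool call to move; the robot and the scene stay as the last step left them, time stands still between calls to the robot, and variables do not carry over. Pictures are saved under pics/ and viewed, at most 10 in all, crops included, and the job is handed in when it is done.

Besides the shell and the picture viewer there is one more tool, called after "Call:" by a JSON object that holds its "api" and its "payload". drive_tool: Moves the arm, as the interface text tells. Its arguments: {"type":"object","properties":{"angular":{"type":"array","items":{"type":"array","items":{"type":"number"}}},"delta_pos":{"type":"array","items":{"type":"array","items":{"type":"number"}}},"gripper":{"type":"array","items":{"type":"number"}},"squeeze":{"type":"number"}},"required":["angular","delta_pos","gripper"]}

```bash
mkdir -p pics
cat > h.py <<'E'
import numpy as np, cv2
from scipy.spatial.transform import Rotation as R
from cell import telemetry, eyes, env, models
def rot(o):
    o=np.array(o,float)
    return o if o.shape==(3,3) else R.from_euler('xyz',o,degrees=True).as_matrix()
def ray(p,uv,z):
    d=rot(p["orientation"])@np.linalg.inv(p["mtx"])@np.array([*uv,1.]); o=np.array(p["origin"])
    return o+d*(z-o[2])/d[2]
def save(p,n): cv2.imwrite(f"pics/{n}.png",p["pixels"][...,::-1])
E
python3 - <<'E'
from h import *
s=telemetry.get_obs();print({k:np.round(s[k],3).tolist() for k in s}, env.finger_overhang)
for c in["top","side"]:
    p=eyes.read_camera(c);save(p,c+"0");print(c,p["origin"],p["orientation"],p["mtx"])
    for t,z in[("saucepan",.1),("frying_pan",.09),("left_1",.0715),("left_5",.0715),("right_1",.0715),("right_5",.0715),("strip_left",.07),("strip_right",.07)]:
        for r in models.search_frame(p,t)[:6]: print(t,round(r["p"],2),np.round(r["centre"],1),np.round(ray(p,r["centre"],z),4))
E
```

```text
{'time_s': 0.0, 'qpos': [-64.509, 18.438, -4.017, 83.175, 1.296, 78.541, -3.26], 'joint_velocities': [0.014, -0.041, -0.069, -0.005, 0.0, 0.077, 0.071], 'effort': [-0.0, -49.128, -0.404, -31.253, -0.064, 0.044, 0.0], 'tool_pos': [0.271, 0.59, 0.235], 'tool_rot': [-179.891, 0.006, 155.32], 'force': [0.787, 0.388, 0.492], 'wrist_torque': [0.03, 0.0, 0.002], 'grasp_force': 0.0, 'grip_width': 0.087} 0.014
top [ 0.20511425 -0.01116308  1.5148313 ] [-1.67836292e+02 -1.20217430e-01 -9.13104494e+01] [[461.47629462   0.         275.436562  ]
 [  0.         461.47629462 213.70102935]
 [  0.           0.           1.        ]]
saucepan 0.95 [320.5 159.3] [ 0.6858 -0.1702  0.1   ]
saucepan 0.67 [216.1 211.2] [0.5221 0.1649 0.1   ]
saucepan 0.23 [138.9 283.6] [0.3022 0.3982 0.1   ]
frying_pan 0.86 [228.9 151.1] [0.7237 0.1254 0.09  ]
left_1 0.63 [216.3 211.9] [0.5262 0.1678 0.0715]
left_5 0.63 [216.3 211.9] [0.5262 0.1678 0.0715]
right_1 0.83 [306.1 222.4] [ 0.4855 -0.1184  0.0715]
right_1 0.18 [229.5 151.2] [0.7301 0.1252 0.0715]
right_5 0.83 [306.1 222.4] [ 0.4855 -0.1184  0.0715]
right_5 0.18 
[... 553 characters left out ...]
.7231 0.1031 0.09  ]
left_1 0.66 [266.8 177.4] [0.5303 0.1485 0.0715]
left_1 0.55 [330.4 226.8] [ 0.6934 -0.1366  0.0715]
left_1 0.28 [267.1 235.1] [ 0.4859 -0.1412  0.0715]
left_5 0.66 [266.8 177.4] [0.5303 0.1485 0.0715]
left_5 0.55 [330.4 226.8] [ 0.6934 -0.1366  0.0715]
left_5 0.28 [267.1 235.1] [ 0.4859 -0.1412  0.0715]
right_1 0.72 [267.8 233.7] [ 0.4891 -0.1353  0.0715]
right_1 0.64 [288. 244.] [ 0.544  -0.1902  0.0715]
right_5 0.72 [267.8 233.7] [ 0.4891 -0.1353  0.0715]
right_5 0.64 [288. 244.] [ 0.544  -0.1902  0.0715]
strip_left 0.73 [264.8 177.5] [0.5233 0.1509 0.07  ]
strip_left 0.25 [263.6 235.6] [ 0.4748 -0.1401  0.07  ]
strip_right 0.58 [264.4 235.2] [ 0.4776 -0.1387  0.07  ]
```

View pics/top0.png

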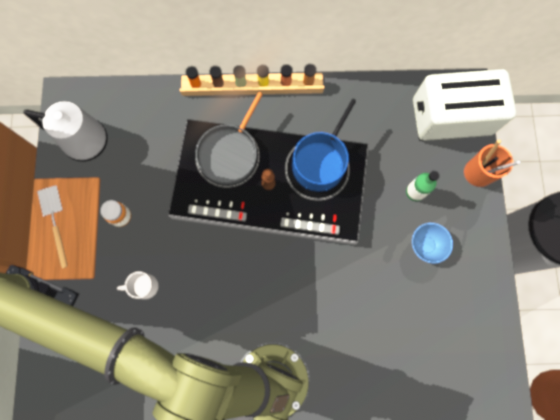

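View pics/side0.png

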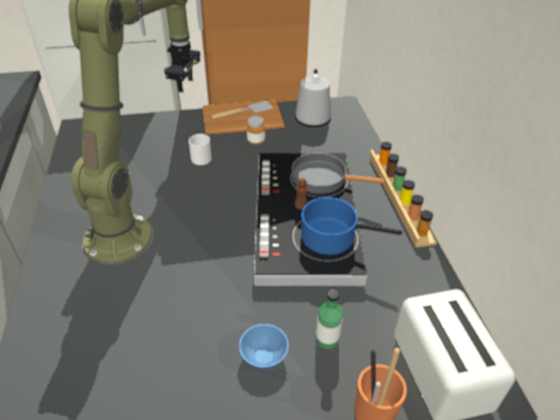

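The blue saucepan stands on the right zone. Its strip shows in the top view from about (282,223) to (340,230), with the red ridge near (334,229). The frying pan is on the left zone. Small printed dots sit behind each strip.

Run:
```python
from h import *
p=eyes.read_camera("top");im=p["pixels"].astype(int)
sub=im[205:240,270:350];red=(sub[...,0]>130)&(sub[...,1]<90)&(sub[...,2]<90)
n,l,st,c=cv2.connectedComponentsWithStats(red.astype(np.uint8))
for i in range(1,n): print(st[i,4],c[i]+[270,205],ray(p,c[i]+[270,205],.0715))
g=(sub.min(2)>110)
n,l,st,c=cv2.connectedComponentsWithStats(g.astype(np.uint8))
for i in range(1,n):
  if st[i,4]>100:
    ys,xs=np.where(l==i);r=cv2.minAreaRect(np.c_[xs,ys].astype(np.float32));b=cv2.boxPoints(r)+[270,205]
    print(st[i,4],[ray(p,q,.07).round(4).tolist() for q in b])
s=telemetry.get_obs();yaw=np.radians(s["tool_rot"][2]);Rt=rot(s["tool_rot"])
print((Rt.T@(np.array([.48,.25,.26])-s["tool_pos"])*100).round(2),(Rt.T@(np.array([.45,-.125,.26])-[.48,.25,.26])*100).round(2))
```

```text
25 [334.32 217.92] [ 0.49806902 -0.20902042  0.0715    ]
9 [333.77777778 227.        ] [ 0.46864839 -0.20582876  0.0715    ]
1 [333. 233.] [ 0.44937323 -0.20240395  0.0715    ]
458 [[0.4766, -0.0372, 0.07], [0.507, -0.0426, 0.07], [0.4778, -0.2046, 0.07], [0.4476, -0.1985, 0.07]]
208 [[0.4579, -0.0019, 0.07], [0.4692, -0.0037, 0.07], [0.4295, -0.2397, 0.07], [0.4184, -0.2375, 0.07]]
[-33.17 -22.24  -2.34] [-12.93 -35.33  -0.  ]
```

Call:
{"api": "drive_tool", "payload": {"angular": [[0, 0, 0], [0, 0, 0], [0, 0, 0], [0, 0, 0], [0, 0, 0], [0, 0, 0], [0, 0, 0], [0, 0, 0], [0, 0, 0], [0, 0, 0], [0, 0, 0], [0, 0, 0], [0, 0, 0], [0, 0, 0], [0, 0, 0], [0, 0, 0]], "delta_pos": [[-1, -0.7, -1], [-2, -1.5, -1.3], [-3, -2, 0], [-3, -2, 0], [-3, -2, 0], [-3, -2, 0], [-3, -2, 0], [-3, -2, 0], [-3, -2, 0], [-3, -2, 0], [-3, -2, 0], [-3, -2, 0], [0, 0, 0], [-1, -3, 0], [-1, -3, 0], [-1, -3, 0]], "gripper": [0, 0, 0, 0, 0, 0, 0, 0, 0, 0, 0, 0, 0, 0, 0, 0]}}

```text
time_s: 2.55
tool_pos: [0.468, 0.1555, 0.2603]
tool_rot: [180.0, 0.0, 155.3]
force: [0.5, -0.1, 0.1]
grip_width: 0.0006
grasp_force: 0.0
```

Call:
{"api": "drive_tool", "payload": {"angular": [[0, 0, 0], [0, 0, 0], [0, 0, 0], [0, 0, 0], [0, 0, 0], [0, 0, 0], [0, 0, 0], [0, 0, 0], [0, 0, 0.1], [0, 0, 0.1], [0, 0, 0.1], [0, 0, 0.1], [0, 0, 0.1], [0, 0, 0.1], [0, 0, 0.1], [0, 0, 0.1], [0, 0, 0.1], [0, 0, 0.1], [0, 0, 0.1], [0, 0, 0.1]], "delta_pos": [[-1, -3, 0], [-1, -3, 0], [-1, -3, 0], [-1, -3, 0], [-1, -3, 0], [-1, -3, 0], [-1, -3, 0], [-1, -3, 0], [0, 0, 0], [0, 0, 0], [0, 0, 0], [0, 0, 0], [0, 0, 0], [0, 0, 0], [0, 0, 0], [0, 0, 0], [0, 0, 0], [0, 0, 0], [0, 0, 0], [0, 0, 0]], "gripper": [0, 0, 0, 0, 0, 0, 0, 0, 0, 0, 0, 0, 0, 0, 0, 0, 0, 0, 0, 0]}}

```text
time_s: 4.55
tool_pos: [0.4405, -0.0948, 0.2603]
tool_rot: [179.9, -0.0, 86.3]
force: [0.0, -0.5, -0.2]
grip_width: -0.0001
grasp_force: 0.0
```

Run:
```python
from h import *
s=telemetry.get_obs();print({k:np.round(s[k],3).tolist() for k in s})
p=eyes.read_camera("wrist");save(p,"w1");print(p["origin"],p["orientation"])
for t in("right_1","right_5","strip_right"):
  for r in models.search_frame(p,t)[:6]: print(t,round(r["p"],2),np.round(r["centre"],1),ray(p,r["centre"],.0715).round(4))
```

```text
{'time_s': 4.55, 'qpos': [-18.365, -8.455, 24.708, 108.561, 3.542, 79.096, 1.758], 'joint_velocities': [4.6, 0.403, -4.11, -0.148, -0.779, -0.133, -56.024], 'effort': [-0.419, -20.028, -1.795, -31.28, -0.049, 0.036, 1.033], 'tool_pos': [0.441, -0.095, 0.26], 'tool_rot': [179.944, -0.043, 86.319], 'force': [0.042, -0.465, -0.168], 'wrist_torque': [-0.093, 0.045, -0.011], 'grasp_force': 0.0, 'grip_width': -0.0}
[ 0.44540474 -0.01531927  0.40800064] [ 1.63299944e+02 -8.62442795e-02 -3.65046323e+00]
right_1 0.56 [320.1 197. ] [ 0.4784 -0.1031  0.0715]
right_5 0.56 [320.1 197. ] [ 0.4784 -0.1031  0.0715]
strip_right 0.7 [319.3 193.9] [ 0.4777 -0.0999  0.0715]
```

View pics/w1.png

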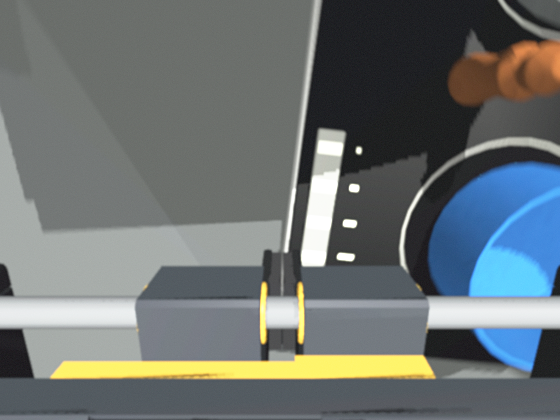

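The wrist view has the right strip running from its low end near (331,130) down to (313,265), where the gripper hides it. Ridge 1 is near (331,148) and ridge 2 near (326,185). The arm was still turning in that frame, so I'll measure again at rest.

Run:
```python
from h import *
for k in range(4): p=eyes.read_camera("wrist")
save(p,"w2");s=telemetry.get_obs();print(s["tool_pos"],s["tool_rot"])
m=max(models.cut_out(p,"strip_right"),key=lambda r:r["p"]);M=m["pixels"]
ys,xs=np.where(M);print(m["p"],xs.min(),xs.max(),ys.min(),ys.max())
mid=[];im=p["pixels"].astype(int)
for y in range(ys.min()-3,ys.max()+1,2):
    r=im[y,290:350].min(1); w=np.where(r>120)[0]+290
    w=w[(w>ys.min()*0+300)]
    if len(w): print(y,w.min(),w.max(),im[y,int(np.median(w))], ray(p,(w.min(),y),.07)[:2].round(4),ray(p,(w.max()+1,y),.07)[:2].round(4))
```

```text
[ 0.4407174  -0.09467859  0.25969217] [ 1.79986384e+02 -1.18547529e-02  8.66224112e+01]
0.71 300 345 127 265
124 301 303 [219 221 215] [ 0.4627 -0.0317] [ 0.4655 -0.0318]
126 301 303 [204 206 201] [ 0.4626 -0.0335] [ 0.4654 -0.0337]
128 301 320 [191 194 188] [ 0.4625 -0.0353] [ 0.4813 -0.0364]
130 301 338 [170 173 165] [ 0.4624 -0.0372] [ 0.4981 -0.0392]
132 301 344 [189 190 183] [ 0.4624 -0.039 ] [ 0.5037 -0.0414]
134 301 344 [190 192 184] [ 0.4623 -0.0408] [ 0.5037 -0.0432]
136 301 344 [190 191 184] [ 0.4622 -0.0427] [ 0.5037 -0.0451]
138 301 343 [190 192 184] [ 0.4621 -0.0445] [ 0.5027 -0.0469]
140 301 343 [212 213 199] [ 0.4621 -0.0464] [ 0.5027 -0.0488]
142 301 343 [255 255 251] [ 0.462  -0.0483] [ 0.5027 -0.0506]
144 316 343 [255 255 254] [ 0.4761 -0.051 ] [ 0.5027 -0.0525]
146 316 343 [255 255 254] [ 0.4761 -0.0528] [ 0.5027 -0.0544]
148 316 342 [255 255 254] [ 0.476  -0.0547] [ 0.5017 -0.0562]
150 316 342 [255 255 253] [ 0.476  -0.0566] [ 0.5017 -0.0581]
152 315 342 [255 255 253] [ 0.4749 -0.0585] [ 0.5017 -0.06  ]
154 315 341 [226 229 216] [ 0.4749 -0.0604] [ 0.5007 -0.0619]
[... 2708 characters left out ...]
 [ 0.4865 -0.1516]
244 302 328 [249 250 246] [ 0.4586 -0.1522] [ 0.4865 -0.1538]
246 302 327 [249 250 246] [ 0.4585 -0.1544] [ 0.4854 -0.156 ]
248 302 327 [249 249 245] [ 0.4584 -0.1566] [ 0.4854 -0.1582]
250 301 327 [253 253 252] [ 0.4573 -0.1588] [ 0.4853 -0.1605]
252 301 340 [255 255 255] [ 0.4572 -0.1611] [ 0.4988 -0.1635]
254 301 349 [255 255 255] [ 0.4571 -0.1633] [ 0.5082 -0.1663]
256 301 349 [255 255 255] [ 0.457  -0.1656] [ 0.5082 -0.1686]
258 301 349 [255 255 255] [ 0.4569 -0.1679] [ 0.5082 -0.1709]
260 301 349 [255 255 255] [ 0.4568 -0.1701] [ 0.5081 -0.1731]
262 301 325 [255 255 255] [ 0.4567 -0.1724] [ 0.4829 -0.174 ]
264 301 324 [249 251 245] [ 0.4566 -0.1747] [ 0.4818 -0.1762]
```

View pics/w2.png

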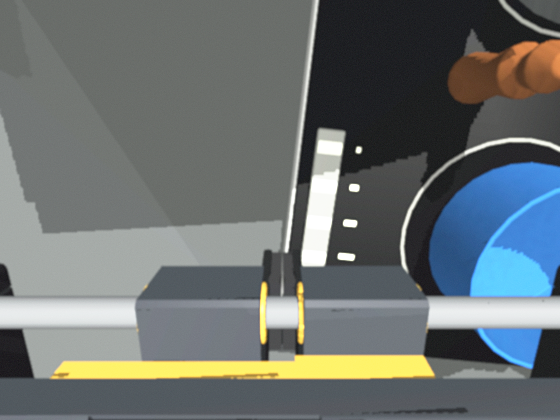

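The strip edges give ridge 1 at about (0.489,-0.055), ridge 5 at about (0.464,-0.204) and the hob yaw at about -9.4°. I'll check that the 190 mm gripper body clears the pan and the mill.

Run:
```python
from h import *
a=np.radians(-9.4);ex=np.array([np.cos(a),np.sin(a)]);ey=np.array([-np.sin(a),np.cos(a)]);r1=np.array([.489,-.055])
for c in["wrist","top"]:
    p=eyes.read_camera(c)
    for t in("saucepan","pepper_mill"):
        L=models.cut_out(p,t)
        if not L: continue
        m=max(L,key=lambda r:r["p"]);ys,xs=np.where(m["pixels"])
        for z in(.06,.155 if t=="saucepan" else .175):
            P=np.array([ray(p,(x,y),z)[:2] for x,y in zip(xs[::5],ys[::5])])-r1
            print(c,t,round(m["p"],2),z,"hobx",(P@ex).min().round(3),(P@ex).max().round(3),"hoby",(P@ey).min().round(3),(P@ey).max().round(3))
```

```text
wrist saucepan 0.71 0.06 hobx 0.121 0.278 hoby -0.232 0.007
wrist saucepan 0.71 0.155 hobx 0.074 0.189 hoby -0.16 0.014
wrist pepper_mill 0.74 0.06 hobx 0.101 0.206 hoby 0.055 0.116
wrist pepper_mill 0.74 0.175 hobx 0.051 0.122 hoby 0.047 0.088
top saucepan 0.7 0.06 hobx 0.168 0.456 hoby -0.172 0.006
top saucepan 0.7 0.155 hobx 0.139 0.408 hoby -0.161 0.006
top pepper_mill 0.49 0.06 hobx 0.103 0.168 hoby 0.057 0.099
top pepper_mill 0.49 0.175 hobx 0.072 0.132 hoby 0.052 0.091
```

Call:
{"api": "drive_tool", "payload": {"angular": [[0, 0, 0.055], [0, 0, 0.05], [0, 0, 0], [0, 0, 0], [0, 0, 0], [0, 0, 0], [0, 0, 0], [0, 0, 0], [0, 0, 0], [0, 0, 0], [0, 0, 0], [0, 0, 0], [0, 0, 0]], "delta_pos": [[0, 0, 0], [0, 0, 0], [1.7, 1.4, 0], [1.7, 1.4, 0], [1.7, 1.3, 0], [0, 0, 2], [0, 0, 3], [0, 0, 3], [0, 0, 3], [0, 0, 3], [0, 0, 1.4], [0, 0, 0.5], [0, 0, 0.3]], "gripper": [0, 0, 0, 0, 0, 0, 0, 0, 0, 0, 0, 0, 0]}}

```text
time_s: 6.6
tool_pos: [0.4902, -0.0511, 0.098]
tool_rot: [180.0, -0.0, 80.6]
force: [0.4, 0.4, 1.0]
grip_width: 0.0009
grasp_force: 0.0
```

Run:
```python
from h import *
for k in range(3): p=eyes.read_camera("wrist")
save(p,"w3")
for i in range(1):
  s=telemetry.get_obs();print(s["time_s"],np.round(s["tool_pos"],4),s["tool_rot"],s["force"])
tip=np.array([*s["tool_pos"][:2],s["tool_pos"][2]-.014])
# project the tip
q=p["mtx"]@rot(p["orientation"]).T@(tip-p["origin"]);print("tip px",q[:2]/q[2])
```

```text
6.75 [ 0.4906 -0.0511  0.0987] [ 1.79882658e+02 -3.31342078e-02  8.05452155e+01] [-0.0549755   0.39984307 -0.06562347]
tip px [281.92668198 270.82957286]
```

View pics/w3.png

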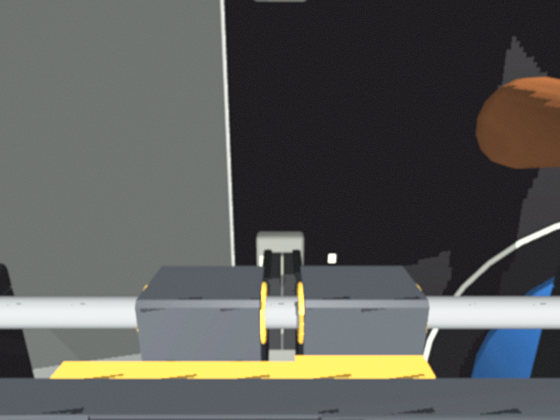

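The fingers (centre column 282) line up with the strip (columns 257–304) just above ridge 1, so I can lower them.

Call:
{"api": "drive_tool", "payload": {"angular": [[0, 0, 0], [0, 0, 0], [0, 0, 0], [0, 0, 0], [0, 0, 0]], "delta_pos": [[0, 0, 0.5], [0, 0, 0.4], [0, 0, 0.2], [0, 0, 0], [0, 0, 0]], "gripper": [0, 0, 0, 0, 0]}}

```text
time_s: 7.25
tool_pos: [0.4896, -0.0511, 0.0865]
tool_rot: [180.0, 0.0, 80.5]
force: [-1.3, 1.2, 0.3]
grip_width: 0.0005
grasp_force: 0.0
```

Call:
{"api": "drive_tool", "payload": {"angular": [[0, 0, 0], [0, 0, 0], [0, 0, 0]], "delta_pos": [[0, 0, 0.1], [0, 0, 0.1], [0, 0, 0]], "gripper": [0, 0, 0]}}

```text
time_s: 7.55
tool_pos: [0.4899, -0.0511, 0.0847]
tool_rot: [180.0, -0.0, 80.5]
force: [-0.6, 0.1, 1.5]
grip_width: 0.0006
grasp_force: 0.8
```

Call:
{"api": "drive_tool", "payload": {"angular": [[0, 0, 0], [0, 0, 0], [0, 0, 0]], "delta_pos": [[0, 0, 0.1], [0, 0, 0], [0, 0, 0]], "gripper": [0, 0, 0]}}

```text
time_s: 7.85
tool_pos: [0.4898, -0.0511, 0.0837]
tool_rot: [180.0, -0.0, 80.5]
force: [-0.3, -0.5, 1.5]
grip_width: 0.0004
grasp_force: 1.0
```

Run:
```python
from h import *
f=[];z=[]
for k in range(5):
  eyes.read_camera("side");s=telemetry.get_obs();f.append(s["force"]);z.append(s["tool_pos"])
print(np.mean(f,0),np.std(f,0),np.mean(z,0),np.std(z,0))
```

```text
[ 0.16583922 -0.32087723  1.87261927] [0.52235334 0.43558596 0.09555722] [ 0.48979674 -0.0511261   0.08370258] [7.97478359e-06 1.42037584e-05 1.94156504e-05]
```

Call:
{"api": "drive_tool", "payload": {"angular": [[0, 0, 0], [0, 0, 0], [0, 0, 0], [0, 0, 0], [0, 0, 0], [0, 0, 0], [0, 0, 0], [0, 0, 0], [0, 0, 0], [0, 0, 0]], "delta_pos": [[0, 0, 0.04], [-0.4, 0, 0], [-0.4, 0, 0], [-0.4, 0, 0], [-0.5, 0, 0], [-0.5, 0, 0], [-0.5, 0, 0], [-0.5, 0, 0], [-0.5, 0, 0], [-0.5, 0, 0]], "gripper": [0, 0, 0, 0, 0, 0, 0, 0, 0, 0]}}

```text
time_s: 9.1
tool_pos: [0.4826, -0.093, 0.0832]
tool_rot: [180.0, -0.0, 80.5]
force: [0.3, 0.9, 2.8]
grip_width: 0.0005
grasp_force: 1.1
```

Call:
{"api": "drive_tool", "payload": {"angular": [[0, 0, 0], [0, 0, 0], [0, 0, 0], [0, 0, 0], [0, 0, 0], [0, 0, 0], [0, 0, 0]], "delta_pos": [[-0.5, 0, 0], [-0.5, 0, 0], [-0.5, 0, 0], [-0.5, 0, 0], [-0.5, 0, 0], [-0.5, 0, 0], [-0.5, 0, 0]], "gripper": [0, 0, 0, 0, 0, 0, 0]}}

```text
time_s: 9.8
tool_pos: [0.4769, -0.1274, 0.0832]
tool_rot: [180.0, -0.0, 80.6]
force: [0.2, 1.7, 1.5]
grip_width: 0.0003
grasp_force: 1.1
```

Call:
{"api": "drive_tool", "payload": {"angular": [[0, 0, 0], [0, 0, 0], [0, 0, 0], [0, 0, 0], [0, 0, 0], [0, 0, 0], [0, 0, 0], [0, 0, 0]], "delta_pos": [[-0.5, 0, 0], [-0.5, 0, 0], [-0.5, 0, 0], [-0.5, 0, 0], [-0.5, 0, 0], [-0.5, 0, 0], [-0.5, 0, 0], [-0.4, 0, 0]], "gripper": [0, 0, 0, 0, 0, 0, 0, 0]}}

```text
time_s: 10.6
tool_pos: [0.4705, -0.166, 0.0832]
tool_rot: [180.0, 0.0, 80.5]
force: [1.0, 1.9, 1.7]
grip_width: 0.0007
grasp_force: 1.1
```

Call:
{"api": "drive_tool", "payload": {"angular": [[0, 0, 0], [0, 0, 0], [0, 0, 0], [0, 0, 0], [0, 0, 0], [0, 0, 0], [0, 0, 0], [0, 0, 0], [0, 0, 0], [0, 0, 0], [0, 0, 0], [0, 0, 0]], "delta_pos": [[-0.5, 0, 0], [-0.5, 0, 0], [-0.5, 0, 0], [-0.5, 0, 0], [-0.5, 0, 0], [-0.5, 0, 0], [-0.4, 0, 0], [-0.3, 0, 0], [-0.2, 0, 0], [0, 0, 0], [0, 0, 0], [0, 0, 0]], "gripper": [0, 0, 0, 0, 0, 0, 0, 0, 0, 0, 0, 0]}}

```text
time_s: 11.8
tool_pos: [0.4641, -0.2045, 0.0832]
tool_rot: [180.0, 0.0, 80.5]
force: [-0.9, -1.2, 2.4]
grip_width: 0.0006
grasp_force: 1.1
```

Run:
```python
from h import *
f=[]
for k in range(6):
  p=eyes.read_camera("side");s=telemetry.get_obs();f.append(s["force"])
print(np.mean(f,0),s["tool_pos"])
w=eyes.read_camera("wrist")
a=cv2.resize(p["pixels"][190:290,220:360],(700,500)[:2],interpolation=cv2.INTER_CUBIC)
cv2.imwrite("pics/s5.png",a[...,::-1]);save(w,"w5")
```

```text
[-0.20407869 -1.71491578  2.28900015] [ 0.46408747 -0.20448838  0.08320928]
```

View pics/s5.png

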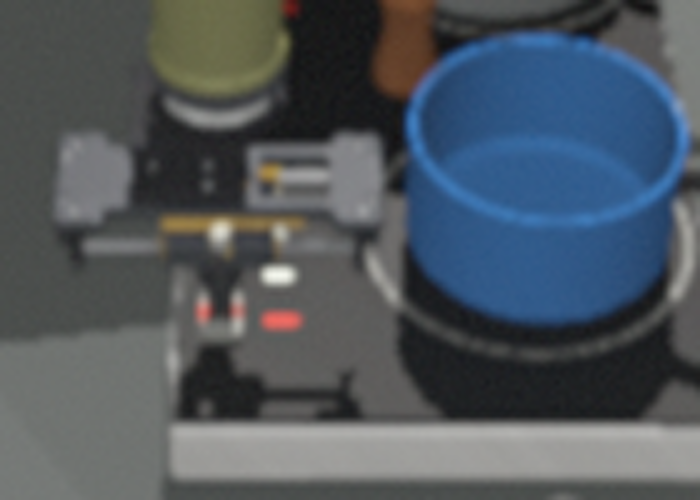

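View pics/w5.png

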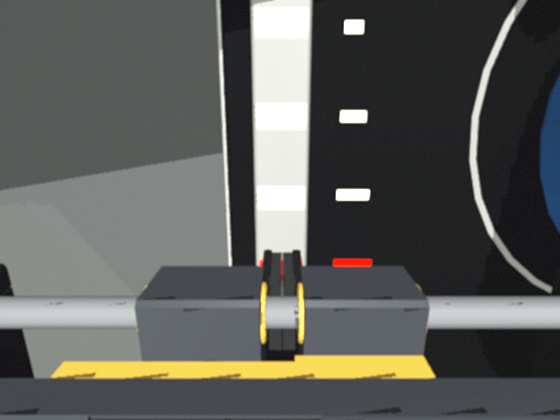

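The side crop has the fingertips on the red ridge, with red visible on both sides of them at (203,312) and (238,312). The wrist view agrees: red shows at (262,263) and (302,263), and the fingers are centred on the strip. The push is 2.3 N and the pan hasn't moved, so I'm handing in.

```bash
python3 -c "
from cell import env
print(env.sign_off())"
```

```text
the job is handed in; nothing more can be done
None
```

I ran the closed fingertips along the right strip, in front of the blue saucepan's zone, over all five ridges from left to right. They are now resting on the red ridge with about 2.3 N, nothing else was touched, and the job was handed in at about 12 s; the sign-off returned no verdict.

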